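# Put the blood-grouping kit back in its tray

## Task

Put the blood-grouping kit back together: stand each of the four white-collared antiserum vials (blue, yellow, red and green) in the cup of its own colour in the white kit tray, all the way down and upright. They are glass and must be kept upright, so set each one down gently rather than dropping it in. The two amber stain bottles with the black collars are not part of the kit: leave them standing where they are.

Things in the scene. Friction and masses are not known exactly. Their poses are not given: they have to be found in the camera images.
- vial_blue: anti-A dropper vial: upright glass cylinder 26 mm in diameter, straight up to 54 mm, blue with a white paper label; above it a white collar 19 mm wide and a blue teat 14 mm wide; 83 mm tall, 20 to 38 g. Origin: centre of its underside, z up; round. Stands on a 3 mm mat, at least 25 mm free on every side for fingers; grip the straight glass 40 to 50 mm above the underside.
- vial_yellow: anti-B dropper vial: upright glass cylinder 26 mm in diameter, straight up to 54 mm, yellow with a white paper label; above it a white collar 19 mm wide and a yellow teat 14 mm wide; 83 mm tall, 20 to 38 g. Origin: centre of its underside, z up; round. Stands on a 3 mm mat, at least 25 mm free on every side for fingers; grip the straight glass 40 to 50 mm above the underside.
- vial_red: anti-AB dropper vial: upright glass cylinder 26 mm in diameter, straight up to 54 mm, red with a white paper label; above it a white collar 19 mm wide and a red teat 14 mm wide; 83 mm tall, 20 to 38 g. Origin: centre of its underside, z up; round. Stands on a 3 mm mat, at least 25 mm free on every side for fingers; grip the straight glass 40 to 50 mm above the underside.
- vial_green: anti-D dropper vial: upright glass cylinder 26 mm in diameter, straight up to 54 mm, green with a white paper label; above it a white collar 19 mm wide and a green teat 14 mm wide; 83 mm tall, 20 to 38 g. Origin: centre of its underside, z up; round. Stands on a 3 mm mat, at least 25 mm free on every side for fingers; grip the straight glass 40 to 50 mm above the underside.
- cup_blue: blue round cup, seat of the anti-A vial: 48 mm in diameter, 20 mm tall, wall 2.5 mm (opening 43 mm), floor 3 mm thick. Origin: centre of its underside, z up; a seated vial's underside is 3 mm above it. Fixed in a white tray 156 mm square (wall 18 mm high, ears on two sides) where the four cups stand in a square, 72 mm between centres.
- cup_yellow: yellow round cup, seat of the anti-B vial: 48 mm in diameter, 20 mm tall, wall 2.5 mm (opening 43 mm), floor 3 mm thick. Origin: centre of its underside, z up; a seated vial's underside is 3 mm above it. Fixed in a white tray 156 mm square (wall 18 mm high, ears on two sides) where the four cups stand in a square, 72 mm between centres.
- cup_red: red round cup, seat of the anti-AB vial: 48 mm in diameter, 20 mm tall, wall 2.5 mm (opening 43 mm), floor 3 mm thick. Origin: centre of its underside, z up; a seated vial's underside is 3 mm above it. Fixed in a white tray 156 mm square (wall 18 mm high, ears on two sides) where the four cups stand in a square, 72 mm between centres.
- cup_green: green round cup, seat of the anti-D vial: 48 mm in diameter, 20 mm tall, wall 2.5 mm (opening 43 mm), floor 3 mm thick. Origin: centre of its underside, z up; a seated vial's underside is 3 mm above it. Fixed in a white tray 156 mm square (wall 18 mm high, ears on two sides) where the four cups stand in a square, 72 mm between centres.
- stain_blue: look-alike that does not belong to the kit: microscopy stain in a dark amber glass dropper bottle 31 mm in diameter with a black collar 21 mm wide and a blue teat, 87 mm tall. Origin at the centre of its underside, z up. Stands among the vials on the mat; it stays there.
- stain_yellow: look-alike that does not belong to the kit: microscopy stain in a dark amber glass dropper bottle 31 mm in diameter with a black collar 21 mm wide and a yellow teat, 87 mm tall. Origin at the centre of its underside, z up. Stands among the vials on the mat; it stays there.
There are look-alikes about, which are no part of the job. What is shaped like the cup_yellow but grey or pink is not meant.

How it is judged:
At the end, for the whole second after the job is handed in: Each vial stands released and at rest in the cup of its own colour: its foot within 12 mm of the cup's centre and less than 8 mm above the cup's underside (on its floor), leaning less than 7 degrees; both amber stain bottles are upright within 20 mm of where they started (horizontal distance between vial_blue and cup_blue below 0.012 m and z of vial_blue in the frame of cup_blue between 0 and 0.008 m and angle between each of vial_blue, vial_yellow, vial_red, vial_green, stain_blue, stain_yellow's own z axis and vertical below 0.12 rad and linear speed of each of vial_blue, vial_yellow, vial_red, vial_green below 0.02 m/s and horizontal distance between vial_yellow and cup_yellow below 0.012 m and z of vial_yellow in the frame of cup_yellow between 0 and 0.008 m and horizontal distance between vial_red and cup_red below 0.012 m and z of vial_red in the frame of cup_red between 0 and 0.008 m and horizontal distance between vial_green and cup_green below 0.012 m and z of vial_green in the frame of cup_green between 0 and 0.008 m and distance of each of stain_blue, stain_yellow from where it was at the start of the episode below 0.02 m); the robot touches nothing.
It fails at once if an antiserum vial is tipped more than 35 degrees from upright (angle between any of vial_blue, vial_yellow, vial_red, vial_green's own z axis and vertical above 0.61 rad).
It fails at once if an antiserum vial is dropped into its cup: it is still going faster than 0.6 m/s when its foot is within 12 mm of the cup's floor (a fall from above the cup's rim) ((horizontal distance between vial_blue and cup_blue below 0.02 m and z of vial_blue in the frame of cup_blue below 0.015 m and linear speed of vial_blue above 0.6 m/s) or (horizontal distance between vial_yellow and cup_yellow below 0.02 m and z of vial_yellow in the frame of cup_yellow below 0.015 m and linear speed of vial_yellow above 0.6 m/s) or (horizontal distance between vial_red and cup_red below 0.02 m and z of vial_red in the frame of cup_red below 0.015 m and linear speed of vial_red above 0.6 m/s) or (horizontal distance between vial_green and cup_green below 0.02 m and z of vial_green in the frame of cup_green below 0.015 m and linear speed of vial_green above 0.6 m/s)).
It fails at once if an amber stain bottle is pushed more than 20 mm or tipped (distance of any of stain_blue, stain_yellow from where it was at the start of the episode above 0.02 m or angle between any of stain_blue, stain_yellow's own z axis and vertical above 0.35 rad).
It also fails if it takes over 93 s, if anything falls off the work surface, if the arm or the gripper's body presses on something with over 40 N, if the wrist force passes 120 N, or if a joint passes its speed limit or range.

## Robot

A 6-joint arm with a two-finger parallel gripper is mounted at the origin on the work surface. World frame = base frame: x ahead of the robot, y to its left, z up, the work surface at z = 0. Lengths are in m, angles in rad, forces in N, time in s.
With the tool pointing down it reaches from about 0.4 to 0.825 m from the base axis. Payload 7 kg.
Tool frame: the origin (TCP) lies at the very end of the fingers, on their centre line; the grasp point (between the pads) lies 19 mm behind it (arm.grip_point_offset is the distance from the TCP to the grasp point, in m); z points along the fingers, y is the line along which they close (so a half turn about z gives the same grasp; the last joint's range is limited). The gripper opens to 88 mm and grips with 3 to 60 N. Pads are 19 mm wide; open, the fingers measure 130 mm over their backs; the gripper's body (78 mm by 193 mm) begins 47 mm behind the grasp point.
Start: joints at [-0.871, 0.359, 0.012, 0, -1.224, -0.288], TCP at [0.27, -0.619, 0.227] pointing down, gripper open.
Joint ranges: [-3.07, 3.07], [-1.43, 2.12], [-1.02, 1.25], [-3.03, 1.67], [-3.05, -0], [-3.03, 3.03]. Speed limits (rad/s): [2.39, 2.39, 3.01, 3.14, 3.14, 3.14].

## Interface

Orientations are given as [roll, pitch, yaw] about the fixed x, y, z axes, in that order (R = Rz(yaw) Ry(pitch) Rx(roll)).
In Python, from station import arm, cams gives the robot as it stands.
- The arm moves only by the shell command python3 -m handwheel 'ROWS' [FORCE]. ROWS is JSON, a list that holds one entry, the list of rows, each a list of 7 numbers: the shift along the tool's x, y, z normalised to -1 to 1, where 1 is 0.08 m, then the turn, a rotation vector about the tool's x, y, z normalised to -1 to 1, where 1 is 0.5 rad, then the closure in counts, from 0 (fully open) to 255 (shut). In form: [[[x, y, z, wx, wy, wz, hand], ...]]. A call has 1 to 5 rows; each row is the pose to reach, as a shift and turn from the pose commanded when the call began, along the tool's axes at that moment; what a row does not reach only later rows make up. A row lasts 1/8 s, in which the tool goes at most 62.5 mm and 10.7 degrees, less where a joint would pass 70% of its speed; a pose out of reach is approached as far as the arm can. A call with a number of a shift or a turn outside -1 to 1 is refused whole. A call with a gripper value outside its range is refused whole. The fingers move at their own pace and stop on an object; FORCE is the grip in N (left out, the last holds). Time passes only in rows, so rows that repeat a pose let the fingers close. It gives the time, the measured TCP pose, the force, the opening and the grip force at its end, in the units of the state.
- arm.get_state(): the state, without advancing time (a new reading comes with each control period).
- cams.grab_frame(name): name is "side" or "top" or "wrist"; returns the picture (480x640x3 uint8, blue, green, red); there is no depth.
- cams.camera_info(name): a dict with "camera_matrix" (3x3 intrinsics, pixels), "dist_coeffs" ([k1, k2, p1, p2, k3] as OpenCV has them; the pictures are not rectified), "R" (3x3) and "t" (3): a world point X has camera coordinates R X + t; the wrist camera has in their place "hand_eye" (4x4, takes a point from camera to tool coordinates, whose origin is the TCP and whose axes are the flange's). Camera axes: x right, y down, z forward; pixel columns grow to the right and rows downward; lengths in m; the calibration is good to about 2 mm. A picture is of the moment at which its call begins: read the wrist's pose just before it. camera_info takes no time and is no camera call.
- arm.job_done(): hands the job in; it is judged then, once.
The state is a dict: "t": time; "q": joint angles; "qd": joint speeds; "joint_efforts": joint torques, N m; "eef_pos": TCP position; "ee_rot": TCP orientation; "force": force on the tool from outside, world axes, zero at the start; "moment": the same for the moment, N m; "width": finger opening in m; "gripper_force": force on a finger pad.
Only numpy, scipy, OpenCV 4.12 (cv2) and the standard library are available. Lean on these libraries where they do the work, as an engineer would, in place of code of your own. Each camera call takes 0.05 s, during which the arm holds its last target. There are 200 camera calls.

## Working session

There is one attempt and no reset: what is moved stays moved. The work goes in short steps, Python scripts to look and compute and a shell command to move; the robot and the scene stay as the last step left them, time stands still between calls to the robot, and variables do not carry over. Pictures are saved under pics/ and viewed, at most 14 in all, crops included, and the job is handed in when it is done.

```bash
mkdir -p pics; ls
python3 - <<'E'
from station import arm,cams
import cv2
s=arm.get_state();print(s)
for n in("top","side"):
    im=cams.grab_frame(n);cv2.imwrite(f"pics/{n}0.png",im)
    i=cams.camera_info(n);print(n,i)
print(cams.camera_info("wrist"))
E
```

```text
pics
{'t': 0.0, 'q': array([-8.70895996e-01,  3.59368370e-01,  1.10537132e-02, -3.87948435e-04,
       -1.22410859e+00, -2.88098070e-01]), 'qd': array([-0.0003284 ,  0.00160671, -0.0007784 , -0.00039017, -0.00025466,
       -0.00060406]), 'joint_efforts': array([-1.62929398e-03, -5.82717812e+01,  2.93046552e+01,  6.99687481e+00,
        6.84214581e-03, -1.89465595e-04]), 'eef_pos': array([ 0.26995796, -0.61811675,  0.22562562]), 'ee_rot': array([ 3.13992916e+00, -1.12638386e-04, -2.72992242e+00]), 'force': array([ 0.41257844, -0.07063693,  0.05992996]), 'moment': array([ 0.00907143, -0.00406753, -0.01076159]), 'gripper_force': 0.0, 'width': 0.08815106311963462}
top {'camera_matrix': array([[569.96439671,   0.        , 315.65587757],
       [  0.        , 569.96439671, 236.37308669],
       [  0.        ,   0.        ,   1.        ]]), 'dist_coeffs': array([-0.11527779,  0.        ,  0.        ,  0.        ,  0.        ]), 'R': array([[-0.01750366, -0.99978603,  0.01102357],
       [-0.99603175,  0.0164736 , -0.08746069],
       [ 0.08726038, -0.01251071, -0.99610698]]), 't': array([0
[... 418 characters left out ...]
322661,  0.57852736, -0.60844963]]), 't': array([-0.39935082,  0.2550857 ,  0.51467576])}
{'camera_matrix': array([[380.0396332 ,   0.        , 319.51300142],
       [  0.        , 380.0396332 , 239.75452227],
       [  0.        ,   0.        ,   1.        ]]), 'dist_coeffs': array([0.01875884, 0.        , 0.        , 0.        , 0.        ]), 'hand_eye': array([[-8.42068546e-04, -9.63895545e-01, -2.66279307e-01,
         7.20698283e-02],
       [ 9.99999645e-01, -8.18037273e-04, -2.01163824e-04,
        -9.04842810e-04],
       [-2.39254845e-05, -2.66279382e-01,  9.63895892e-01,
        -1.57627212e-01],
       [ 0.00000000e+00,  0.00000000e+00,  0.00000000e+00,
         1.00000000e+00]])}
```

View pics/top0.png

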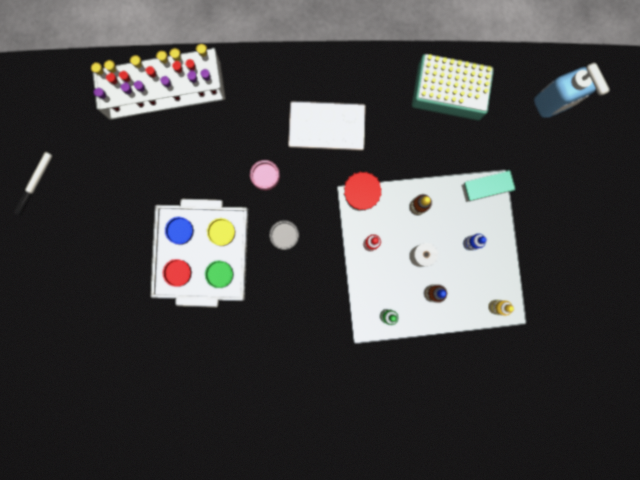

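View pics/side0.png

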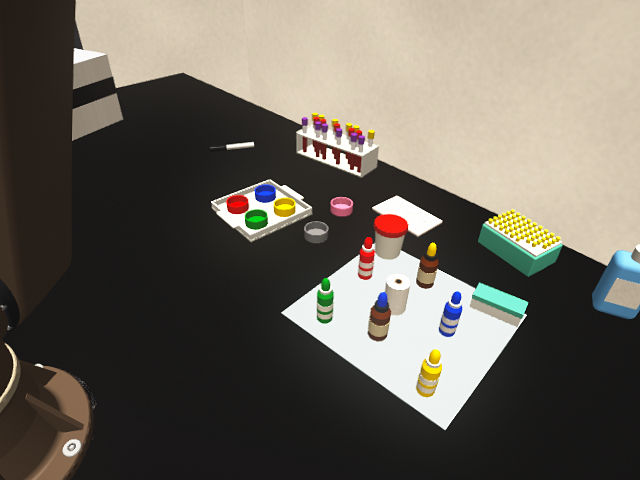

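The top view shows the cups: blue (180,230), yellow (221,232), red (177,272) and green (220,274). The vials are red (373,241), blue (478,241), green (390,317) and yellow (503,308). The amber stains are at (422,204) and (437,293). The side view shows all of them upright, with a red-lidded jar (390,235) and a white roll (397,295) among them.

```bash
cat > h.py <<'E'
import numpy as np,cv2
from station import arm,cams
from scipy.spatial.transform import Rotation as Ro
def campose(n):
    i=cams.camera_info(n)
    if n=="wrist":
        s=arm.get_state();T=np.eye(4);T[:3,:3]=Ro.from_euler('xyz',s['ee_rot']).as_matrix();T[:3,3]=s['eef_pos']
        C=T@np.array(i['hand_eye']);return i,C[:3,:3],C[:3,3]
    R=np.array(i['R']);return i,R.T,-R.T@np.array(i['t'])
def ray(P,uv):
    i,R,c=P
    p=cv2.undistortPoints(np.array([[uv]],float),i['camera_matrix'],i['dist_coeffs'])[0,0]
    return c,R@np.array([p[0],p[1],1])
def plane(P,uv,z):
    c,d=ray(P,uv);return (c+d*(z-c[2])/d[2])
HUE={'blue':(110,130),'yellow':(22,34),'red':(-8,8),'green':(50,75)}
def mask(im,col,s=120,v=60):
    hsv=cv2.cvtColor(im,cv2.COLOR_BGR2HSV).astype(int);h=hsv[...,0];h=np.where(h>170,h-180,h)
    a,b=HUE[col];return ((h>=a)&(h<=b)&(hsv[...,1]>s)&(hsv[...,2]>v)).astype(np.uint8)
def blobs(m,amin=8):
    n,l,st,c=cv2.connectedComponentsWithStats(m)
    return [(st[k,4],c[k].round(1),st[k,:4]) for k in range(1,n) if st[k,4]>=amin]
E
python3 - <<'E'
from h import *
im=cv2.imread("pics/top0.png");P=campose("top");si=cv2.imread("pics/side0.png");S=campose("side")
for c in HUE:
    for a,p,bb in blobs(mask(im,c)):
        if p[1]<150: continue
        print(c,a,p,bb,"z.08",plane(P,p,.08)[:2].round(4),"z.02",plane(P,p,.022)[:2].round(4))
    print("side",c,[(a,p,tuple(b)) for a,p,b in blobs(mask(si,c),20)])
crop=cv2.resize(im[160:350,330:530],None,fx=3,fy=3,interpolation=cv2.INTER_CUBIC);cv2.imwrite("pics/c0.png",crop)
for uv in [(378,230),(390,228),(397,283),(402,300)]:print(uv)
for uv in [(345,185),(381,188),(425,254),(412,255),(438,254)]:print(uv,plane(P,uv,.06)[:2].round(3),plane(P,uv,.09)[:2].round(3))
E
```

```text
blue 578 [178.7 230.2] [166 217  27  27] z.08 [0.5973 0.2233] z.02 [0.6033 0.2367]
blue 52 [472.8 242.2] [470 235   9  13] z.08 [ 0.5703 -0.2463] z.02 [ 0.5745 -0.2632]
blue 41 [481.7 239.6] [478 237   8   6] z.08 [ 0.5743 -0.2611] z.02 [ 0.5787 -0.279 ]
blue 64 [441.1 293.3] [437 289   9   9] z.08 [ 0.49   -0.1919] z.02 [ 0.489  -0.2054]
side blue [(np.int32(329), array([264.8, 192.7]), (np.int32(254), np.int32(184), np.int32(22), np.int32(19))), (np.int32(97), array([455.9, 297.6]), (np.int32(451), np.int32(291), np.int32(10), np.int32(13))), (np.int32(125), array([382. , 299.6]), (np.int32(377), np.int32(292), np.int32(10), np.int32(15))), (np.int32(209), array([451.8, 312. ]), (np.int32(443), np.int32(302), np.int32(19), np.int32(18))), (np.int32(37), array([448.3, 325.1]), (np.int32(441), np.int32(320), np.int32(17), np.int32(8))), (np.int32(51), array([445.8, 333.2]), (np.int32(439), np.int32(328), np.int32(16), np.int32(9)))]
yellow 71 [425.2 200.5] [421 196  10  10] z.08 [ 0.6387 -0.1714] z.02 [ 0.6474 -0.1836]
yellow 552 [220.6 231.5] [208 219  27  26] z.08 [0.5941 0.1562] z
[... 4034 characters left out ...]
), np.int32(210), np.int32(23), np.int32(20))), (np.int32(90), array([325.2, 284.3]), (np.int32(321), np.int32(278), np.int32(9), np.int32(13))), (np.int32(181), array([324.9, 298.9]), (np.int32(317), np.int32(291), np.int32(16), np.int32(16))), (np.int32(35), array([324. , 312.1]), (np.int32(317), np.int32(309), np.int32(16), np.int32(6))), (np.int32(42), array([324.3, 320.1]), (np.int32(317), np.int32(317), np.int32(15), np.int32(6)))]
(378, 230)
(390, 228)
(397, 283)
(402, 300)
(345, 185) [ 0.669 -0.044] [ 0.664 -0.042]
(381, 188) [ 0.663 -0.103] [ 0.658 -0.099]
(425, 254) [ 0.554 -0.172] [ 0.552 -0.166]
(412, 255) [ 0.553 -0.151] [ 0.551 -0.145]
(438, 254) [ 0.554 -0.194] [ 0.552 -0.187]
```

View pics/c0.png

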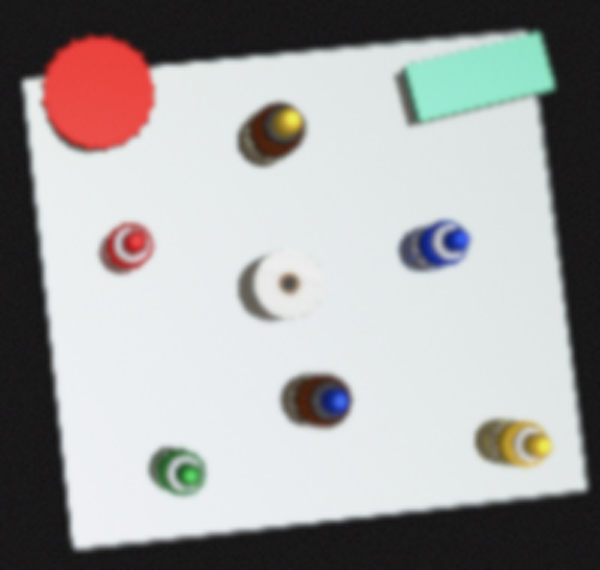

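The crop shows white collars on the red (127,247), blue (440,242), green (180,470) and yellow (520,443) vials. The two ambers have dark collars at (275,130) and (320,400). I'll turn the tool square to the world axes and go above the yellow vial.

```bash
python3 -m handwheel '[[[0,0,0,0,0,0.3,105],[0,0,0,0,0,0.6,105],[0,0,0,0,0,0.824,105],[0,0,0,0,0,0.824,105]]]' 20
python3 -m handwheel '[[[-0.3,0.5,0,0,0,0,105],[-0.6,1,0,0,0,0,105]]]'
python3 -m handwheel '[[[-0.3,0.5,0,0,0,0,105],[-0.6,1,0,0,0,0,105]]]'
python3 -m handwheel '[[[-0.3,0.5,0,0,0,0,105],[-0.6,1,0,0,0,0,105]]]'
python3 -m handwheel '[[[-0.3,0.5,0,0,0,0,105],[-0.6,0.96,0,0,0,0,105],[-0.6,0.96,0,0,0,0,105],[-0.6,0.96,0,0,0,0,105]]]'
python3 - <<'E'
from h import *
si=cv2.imread("pics/side0.png");S=campose("side")
for n,uv in dict(red=(367.9,242.5),blue=(455.9,297.6),green=(325.2,284.3),yellow=(434.4,356.5),stb=(382,299.6),sty=(431.6,249.2)).items():print(n,plane(S,uv,.078)[:2].round(4))
for n,uv in dict(red=(237,203.9),blue=(264.8,192.7),green=(255.7,218.9),yellow=(284.2,206.7)).items():print('cup',n,plane(S,uv,.02)[:2].round(4))
# heights of jar / roll top: side-view top centre at various z
for z in(.05,.06,.07,.08,.09):print(z,'jar',plane(S,(390.5,224),z)[:2].round(3),plane(campose("top"),(362.2,189.7),z)[:2].round(3),'roll',plane(S,(397.5,281),z)[:2].round(3),plane(campose("top"),(425,254.5),z)[:2].round(3))
W=campose("wrist");im=cams.grab_frame("wrist");cv2.imwrite("pics/w0.png",im)
for c in HUE:
    for a,p,bb in blobs(mask(im,c),30):print(c,a,p,bb,plane(W,p,.08)[:2].round(4))
E
```

```text
t: 0.6
eef_pos: [0.2701, -0.6183, 0.2261]
ee_rot: [3.141, -0.0, -3.141]
force: [1.1, 0.6, 0.1]
width: 0.0544
gripper_force: 0.0
t: 0.85
eef_pos: [0.3182, -0.5378, 0.2259]
ee_rot: [3.141, -0.001, -3.14]
force: [1.4, -0.7, 0.5]
width: 0.0519
gripper_force: 0.0
t: 1.1
eef_pos: [0.3667, -0.4572, 0.2265]
ee_rot: [3.142, -0.0, -3.139]
force: [0.4, -0.4, -0.3]
width: 0.0517
gripper_force: 0.0
t: 1.35
eef_pos: [0.4147, -0.3772, 0.2265]
ee_rot: [3.142, 0.0, -3.139]
force: [1.2, -0.1, -0.3]
width: 0.0517
gripper_force: 0.0
t: 1.85
eef_pos: [0.4621, -0.3017, 0.2265]
ee_rot: [3.142, -0.0, -3.139]
force: [-1.0, 0.9, -0.1]
width: 0.0516
gripper_force: 0.0
red [ 0.5753 -0.0921]
blue [ 0.5728 -0.2655]
green [ 0.4519 -0.118 ]
yellow [ 0.4622 -0.3061]
stb [ 0.4902 -0.1956]
sty [ 0.6404 -0.1748]
cup red [0.5283 0.2321]
cup blue [0.6004 0.2293]
cup green [0.5244 0.1599]
cup yellow [0.5962 0.1565]
0.05 jar [ 0.679 -0.059] [ 0.663 -0.073] roll [ 0.564 -0.169] [ 0.554 -0.174]
0.06 jar [ 0.667 -0.068] [ 0.661 -0.072] roll [ 0.555 -0.175] [ 0.553 -0.172]
0.07 jar [ 0.655 -0.076] [ 0.659 -0.071] roll [ 0.545 -0.181] [ 0.553 -0.17 ]
0.08 jar [ 0.643 -0.085] [ 0.658 -0.07 ] roll [ 0.536 -0.187] [ 0.552 -0.168]
0.09 jar [ 0.631 -0.093] [ 0.656 -0.069] roll [ 0.526 -0.193] [ 0.552 -0.166]
blue 333 [445.7 257.9] [435 248  22  21] [ 0.49   -0.1968]
blue 54 [352.2 304. ] [343 301  22  11] [ 0.5323 -0.2742]
blue 50 [355.5 310.9] [345 309  23   6] [ 0.5389 -0.2712]
blue 59 [361.5 352.1] [356 350  12   6] [ 0.5795 -0.2647]
yellow 634 [316.8 219.9] [303 201  29  36] [ 0.4575 -0.305 ]
yellow 126 [180.7 343.6] [178 322   7  43] [ 0.5709 -0.4267]
yellow 141 [458.1 344.3] [454 323   8  43] [ 0.5712 -0.1786]
green 54 [498.7 194.6] [493 189  17  15] [ 0.4367 -0.1594]
green 80 [507.2 200.3] [502 191  20  26] [ 0.4413 -0.152 ]
green 484 [525.3 206.3] [511 194  37  32] [ 0.4462 -0.1369]
green 343 [545.8 215. ] [534 206  25  18] [ 0.4533 -0.1194]
```

View pics/w0.png

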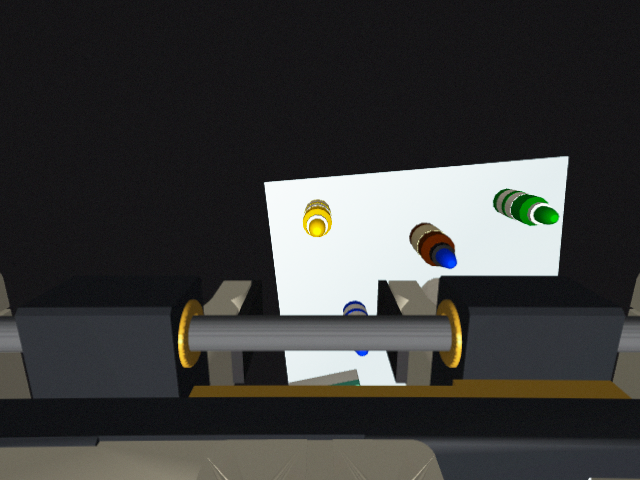

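Wrist view: the yellow teat is at (317,229), in line with the estimate, and clear space surrounds the vial. Descending to grip it.

```bash
python3 -m handwheel '[[[-0.02,-0.03,0.5,0,0,0,105],[-0.02,-0.03,1,0,0,0,105]]]' | sed -n 2p
python3 -m handwheel '[[[0,0,0.5,0,0,0,105],[0,0,1,0,0,0,105]]]'| sed -n 2p
python3 -m handwheel '[[[0,0,0.25,0,0,0,105],[0,0,0.44,0,0,0,105],[0,0,0.44,0,0,0,150],[0,0,0.44,0,0,0,200],[0,0,0.44,0,0,0,255]]]' 15
python3 -m handwheel '[[[0,0,0,0,0,0,255],[0,0,0,0,0,0,255],[0,0,0,0,0,0,255]]]'
python3 - <<'E'
from h import *
W=campose("wrist");im=cams.grab_frame("wrist");cv2.imwrite("pics/w1.png",im)
E
```

```text
eef_pos: [0.4635, -0.3053, 0.146]
eef_pos: [0.4631, -0.3053, 0.0654]
t: 3.02
eef_pos: [0.4645, -0.3045, 0.0324]
ee_rot: [-3.141, 0.002, 3.141]
force: [0.3, 0.3, 0.3]
width: 0.0266
gripper_force: 0.0
t: 3.4
eef_pos: [0.4645, -0.3044, 0.0322]
ee_rot: [-3.141, 0.001, -3.141]
force: [-0.7, 0.3, 6.0]
width: 0.0244
gripper_force: 15.0
```

View pics/w1.png

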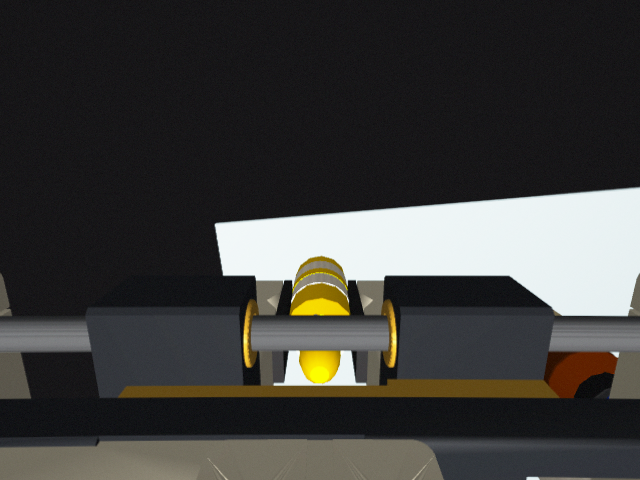

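Yellow is gripped cleanly at (320,320) in the picture, with 15 N. Lifting it and carrying it over to the tray.

```bash
python3 -m handwheel '[[[0,0,-0.3,0,0,0,255],[0,0,-0.6,0,0,0,255],[0,0,-1,0,0,0,255]]]'
python3 -m handwheel '[[[0,0,-0.4,0,0,0,255],[0,0,-0.9,0,0,0,255]]]' | sed -n 2p
python3 -m handwheel '[[[-0.04,0.2,0,0,0,0,255],[-0.09,0.6,0,0,0,0,255],[-0.14,1,0,0,0,0,255]]]' | sed -n 2p
python3 -m handwheel '[[[-0.07,0.5,0,0,0,0,255],[-0.14,1,0,0,0,0,255]]]' | sed -n 2p
python3 -m handwheel '[[[-0.07,0.5,0,0,0,0,255],[-0.14,1,0,0,0,0,255]]]' | sed -n 2p
python3 -m handwheel '[[[-0.07,0.5,0,0,0,0,255],[-0.14,1,0,0,0,0,255]]]' | sed -n 2p
python3 -m handwheel '[[[-0.07,0.5,0,0,0,0,255],[-0.14,1,0,0,0,0,255]]]' | sed -n 2p
python3 -m handwheel '[[[-0.07,0.4,0,0,0,0,255],[-0.14,0.7,0,0,0,0,255],[-0.14,0.8,0,0,0,0,255],[-0.14,0.8,0,0,0,0,255],[-0.14,0.8,0,0,0,0,255]]]'
python3 - <<'E'
from h import *
W=campose("wrist");im=cams.grab_frame("wrist");cv2.imwrite("pics/w2.png",im)
for c in HUE:
    for a,p,bb in blobs(mask(im,c),150):print(c,a,p,bb,plane(W,p,.022)[:2].round(4))
E
```

```text
t: 3.82
eef_pos: [0.4632, -0.3039, 0.1116]
ee_rot: [3.141, -0.002, 3.141]
force: [0.3, 0.5, 0.2]
width: 0.0247
gripper_force: 15.0
eef_pos: [0.4632, -0.3038, 0.1839]
eef_pos: [0.4745, -0.223, 0.1825]
eef_pos: [0.4857, -0.1426, 0.1825]
eef_pos: [0.4968, -0.0625, 0.1826]
eef_pos: [0.508, 0.0174, 0.1826]
eef_pos: [0.5191, 0.0973, 0.1826]
t: 6.08
eef_pos: [0.5308, 0.159, 0.1833]
ee_rot: [-3.141, -0.0, 3.141]
force: [0.5, 0.3, 0.2]
width: 0.0244
gripper_force: 15.0
yellow 174 [319.6 261.9] [296 256  47  19] [0.5676 0.1579]
yellow 315 [321.5 275.3] [292 268  56  24] [0.5802 0.1596]
yellow 1571 [319.4 301.5] [289 283  61  33] [0.6056 0.1576]
yellow 1166 [319.  364.6] [299 350  42  34] [0.6709 0.1571]
red 2553 [412.8 222.3] [384 195  59  56] [0.5318 0.238 ]
red 162 [ 59.2 263.3] [ 45 254  22  24] [ 0.5683 -0.0708]
red 174 [ 44.6 270.2] [ 28 260  25  28] [ 0.5747 -0.0846]
red 834 [ 20.3 283.1] [  1 268  37  36] [ 0.5867 -0.1081]
red 2448 [ 51.4 375.5] [ 21 352  64  47] [ 0.6811 -0.0981]
green 2348 [330.7 218.7] [303 191  56  57] [0.5285 0.1675]
```

View pics/w2.png

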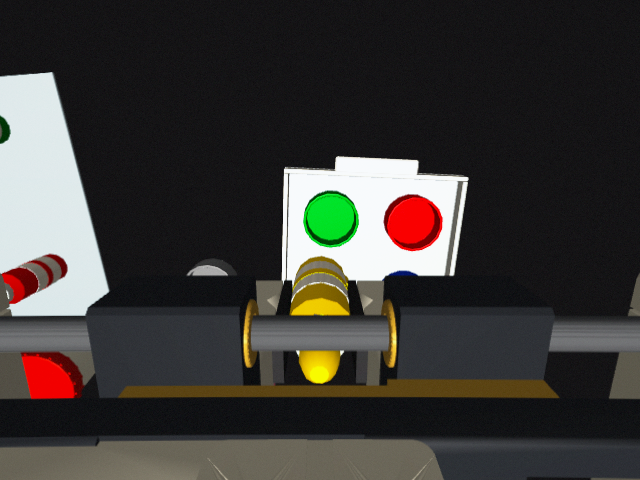

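The wrist view confirms the green cup at (331,219) and the red cup at (413,222), within 2 mm of the top view. Moving over the yellow cup and going down.

```bash
python3 -m handwheel '[[[-0.43,0.03,0,0,0,0,255],[-0.86,0.06,0,0,0,0,255],[-0.86,0.06,0,0,0,0,255],[-0.86,0.06,0,0,0,0,255]]]'| sed -n 2p
python3 -m handwheel '[[[0,0,0.3,0,0,0,255],[0,0,0.6,0,0,0,255],[0,0,0.9,0,0,0,255]]]'| sed -n 2p
python3 -m handwheel '[[[0,0,0.25,0,0,0,255],[0,0,0.5,0,0,0,255],[0,0,0.75,0,0,0,255],[0,0,0.82,0,0,0,255],[0,0,0.82,0,0,0,255]]]'
python3 -m handwheel '[[[0,0,0.05,0,0,0,255],[0,0,0.05,0,0,0,255],[0,0,0.05,0,0,0,255]]]'
python3 - <<'E'
from h import *
im=cams.grab_frame("side");cv2.imwrite("pics/s1.png",cv2.resize(im[150:270,180:380],None,fx=3,fy=3))
E
```

```text
eef_pos: [0.5994, 0.1638, 0.183]
eef_pos: [0.5991, 0.1643, 0.1113]
t: 7.62
eef_pos: [0.5996, 0.1645, 0.0462]
ee_rot: [-3.142, 0.0, -3.142]
force: [0.7, 0.1, -0.5]
width: 0.0242
gripper_force: 15.0
t: 8.0
eef_pos: [0.6001, 0.1647, 0.0421]
ee_rot: [3.141, 0.001, 3.141]
force: [-0.2, -0.6, 0.1]
width: 0.0241
gripper_force: 15.0
```

View pics/s1.png

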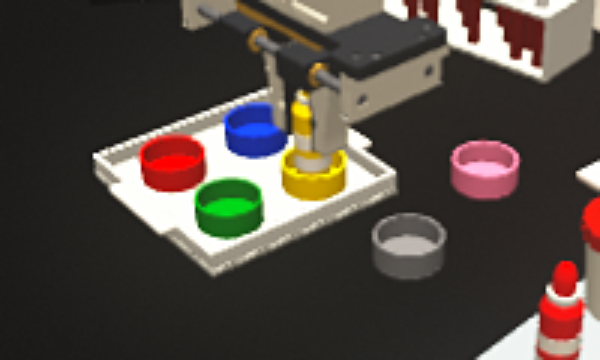

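The yellow vial at (310,150) is upright, with its foot inside the yellow cup and well centred. Lowering in small steps until it touches.

```bash
python3 -m handwheel '[[[0,0,0.04,0,0,0,255],[0,0,0.04,0,0,0,255],[0,0,0.04,0,0,0,255]]]'|sed -n '2p;4p'
python3 -m handwheel '[[[0,0,0.03,0,0,0,255],[0,0,0.03,0,0,0,255],[0,0,0.03,0,0,0,255]]]'|sed -n '2p;4p'
python3 -m handwheel '[[[0,0,0.02,0,0,0,255],[0,0,0.02,0,0,0,255],[0,0,0.02,0,0,0,255]]]'|sed -n '2p;4p'
```

```text
eef_pos: [0.5999, 0.1645, 0.0385]
force: [0.5, 0.2, -0.4]
eef_pos: [0.6001, 0.1647, 0.0363]
force: [0.4, 0.2, 0.8]
eef_pos: [0.6005, 0.1648, 0.0361]
force: [-3.4, -0.5, 12.6]
```

Contact at TCP z 0.036. I'll relax the load slightly, release, rise and go to the red vial.

```bash
python3 -m handwheel '[[[0,0,-0.02,0,0,0,255],[0,0,-0.02,0,0,0,220],[0,0,-0.02,0,0,0,150],[0,0,-0.02,0,0,0,115],[0,0,-0.02,0,0,0,115]]]'
python3 -m handwheel '[[[0,0,-0.2,0,0,0,115],[0,0,-0.5,0,0,0,115],[0,0,-1,0,0,0,115]]]'| sed -n 2p
python3 -m handwheel '[[[0,0,-0.5,0,0,0,110],[0.08,-0.4,-0.5,0,0,0,110],[0.08,-0.8,-0.5,0,0,0,110]]]'| sed -n 2p
python3 -m handwheel '[[[0.04,-0.4,0,0,0,0,105],[0.08,-0.8,0,0,0,0,105]]]'| sed -n 2p
python3 -m handwheel '[[[0.04,-0.4,0,0,0,0,105],[0.08,-0.8,0,0,0,0,105]]]'| sed -n 2p
python3 -m handwheel '[[[0.04,-0.4,0,0,0,0,105],[0.08,-0.8,0,0,0,0,105],[0.08,-0.8,0,0,0,0,105],[0.08,-0.8,0,0,0,0,105]]]'
python3 - <<'E'
from h import *
im=cams.grab_frame("side");cv2.imwrite("pics/s2.png",im)
W=campose("wrist");im=cams.grab_frame("wrist");cv2.imwrite("pics/w3.png",im)
for a,p,bb in blobs(mask(im,'red'),40):print(a,p,bb,plane(W,p,.08)[:2].round(4))
E
```

```text
t: 9.8
eef_pos: [0.5998, 0.1645, 0.0359]
ee_rot: [-3.141, -0.0, 3.141]
force: [0.6, -0.2, 0.1]
width: 0.046
gripper_force: 0.0
eef_pos: [0.5993, 0.1642, 0.1169]
eef_pos: [0.5935, 0.1003, 0.1583]
eef_pos: [0.5871, 0.0356, 0.1575]
eef_pos: [0.5807, -0.0284, 0.1576]
t: 11.55
eef_pos: [0.5745, -0.0914, 0.157]
ee_rot: [3.141, 0.001, 3.141]
force: [0.1, 0.1, -0.6]
width: 0.0517
gripper_force: 0.0
71 [321.7 220.7] [306 217  32  13] [ 0.5552 -0.0906]
933 [321.7 242.9] [304 222  36  43] [ 0.5697 -0.0906]
2746 [344.2 366.4] [302 350  86  36] [ 0.6601 -0.0747]
```

View pics/s2.png

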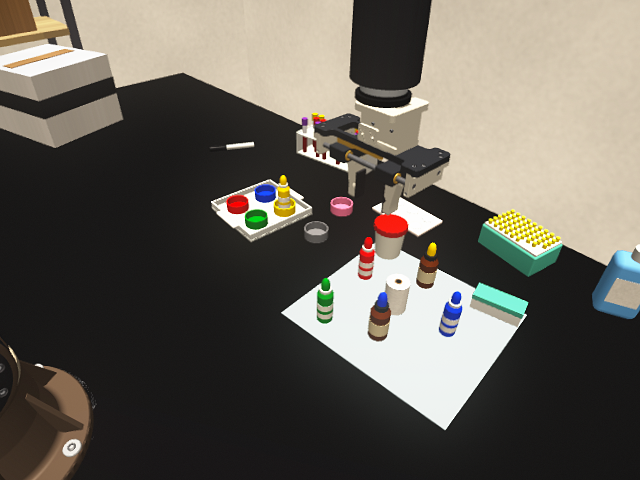

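View pics/w3.png

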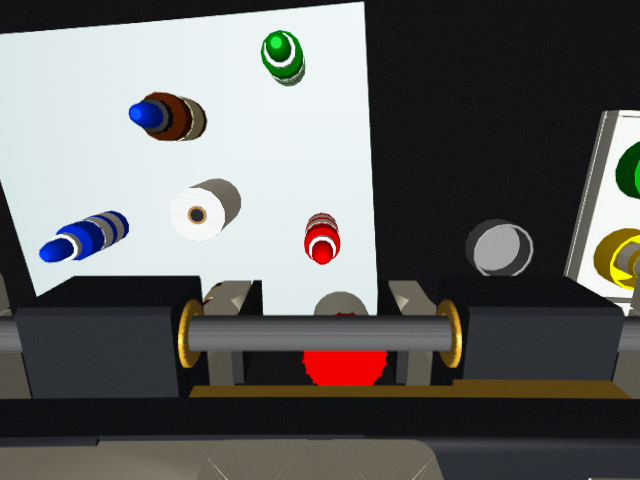

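The side view shows the yellow vial upright in its cup (284,195). In the wrist view the red teat is at (321,253), below the fingers and clear of the jar and roll. Gripping red and carrying it to just above its cup.

```bash
python3 -m handwheel '[[[-0.02,0,0.4,0,0,0,105],[-0.02,0,0.8,0,0,0,105],[-0.02,0,1,0,0,0,105]]]' | sed -n 2p
python3 -m handwheel '[[[0,0,0.3,0,0,0,105],[0,0,0.57,0,0,0,105],[0,0,0.57,0,0,0,150],[0,0,0.57,0,0,0,200],[0,0,0.57,0,0,0,255]]]' 15 | sed -n 2p
python3 -m handwheel '[[[0,0,0,0,0,0,255],[0,0,0,0,0,0,255],[0,0,0,0,0,0,255]]]'
python3 -m handwheel '[[[0,0,-0.3,0,0,0,255],[0,0,-0.6,0,0,0,255],[0,0,-1,0,0,0,255]]]' | sed -n 2p
python3 -m handwheel '[[[0,0,-0.4,0,0,0,255],[0,0,-0.6,0,0,0,255],[0.05,0.4,-0.6,0,0,0,255],[0.1,0.8,-0.6,0,0,0,255]]]' | sed -n 2p
python3 -m handwheel '[[[0.07,0.4,0,0,0,0,255],[0.13,0.8,0,0,0,0,255]]]' | sed -n 2p
python3 -m handwheel '[[[0.07,0.4,0,0,0,0,255],[0.13,0.8,0,0,0,0,255]]]' | sed -n 2p
python3 -m handwheel '[[[0.07,0.4,0,0,0,0,255],[0.13,0.8,0,0,0,0,255]]]' | sed -n 2p
python3 -m handwheel '[[[0.04,0.4,0,0,0,0,255],[0.07,0.8,0,0,0,0,255],[0.07,0.92,0,0,0,0,255],[0.07,0.92,0,0,0,0,255],[0.07,0.92,0,0,0,0,255]]]'
```

```text
eef_pos: [0.5752, -0.0907, 0.0747]
eef_pos: [0.5767, -0.0912, 0.0318]
t: 13.02
eef_pos: [0.5767, -0.0913, 0.0316]
ee_rot: [3.141, 0.002, -3.141]
force: [-0.7, 1.8, 6.0]
width: 0.0243
gripper_force: 15.0
eef_pos: [0.5751, -0.0915, 0.1107]
eef_pos: [0.5673, -0.027, 0.1581]
eef_pos: [0.5567, 0.0374, 0.1578]
eef_pos: [0.5463, 0.1014, 0.1578]
eef_pos: [0.5359, 0.1654, 0.1578]
t: 15.28
eef_pos: [0.531, 0.2373, 0.1583]
ee_rot: [-3.141, -0.001, 3.141]
force: [0.2, -0.0, -1.0]
width: 0.0243
gripper_force: 14.9
```

```bash
python3 -m handwheel '[[[-0.01,0.02,0.3,0,0,0,255],[-0.01,0.02,0.6,0,0,0,255],[-0.01,0.02,0.9,0,0,0,255]]]'| sed -n 2p
python3 -m handwheel '[[[0,0,0.2,0,0,0,255],[0,0,0.4,0,0,0,255],[0,0,0.55,0,0,0,255],[0,0,0.59,0,0,0,255],[0,0,0.59,0,0,0,255]]]'|sed -n '2p;4p'
python3 -m handwheel '[[[0,0,0.02,0,0,0,255],[0,0,0.02,0,0,0,255],[0,0,0.02,0,0,0,255]]]'|sed -n '2p;4p'
```

```text
eef_pos: [0.5321, 0.2387, 0.0861]
eef_pos: [0.5321, 0.2399, 0.0395]
force: [0.2, 0.1, -0.7]
eef_pos: [0.532, 0.2399, 0.038]
force: [-0.4, 0.5, -0.1]
```

```bash
python3 -m handwheel '[[[0,0,0.02,0,0,0,255],[0,0,0.02,0,0,0,255],[0,0,0.02,0,0,0,255]]]'|sed -n '2p;4p'
python3 -m handwheel '[[[0,0,0.01,0,0,0,255],[0,0,0.01,0,0,0,255]]]'|sed -n '2p;4p'
```

```text
eef_pos: [0.5319, 0.2398, 0.0361]
force: [0.1, 0.8, -0.4]
eef_pos: [0.5321, 0.2399, 0.0356]
force: [-1.6, -0.5, 4.5]
```

Red has touched its floor. Releasing and moving to the green vial.

```bash
python3 -m handwheel '[[[0,0,0,0,0,0,220],[0,0,0,0,0,0,150],[0,0,0,0,0,0,115],[0,0,0,0,0,0,115]]]' | sed -n '2p;4,5p'
python3 -m handwheel '[[[0,0,-0.2,0,0,0,115],[0,0,-0.5,0,0,0,115],[0,0,-1,0,0,0,115]]]'| sed -n 2p
python3 -m handwheel '[[[0,0,-0.5,0,0,0,110],[0.1,-0.4,-0.5,0,0,0,110],[0.2,-0.9,-0.5,0,0,0,110]]]'| sed -n 2p
python3 -m handwheel '[[[0.1,-0.45,0,0,0,0,105],[0.2,-0.9,0,0,0,0,105]]]'| sed -n 2p
python3 -m handwheel '[[[0.1,-0.45,0,0,0,0,105],[0.2,-0.9,0,0,0,0,105]]]'| sed -n 2p
python3 -m handwheel '[[[0.1,-0.45,0,0,0,0,105],[0.2,-0.9,0,0,0,0,105]]]'| sed -n 2p
python3 -m handwheel '[[[0.1,-0.45,0,0,0,0,105],[0.19,-0.87,0,0,0,0,105],[0.19,-0.87,0,0,0,0,105],[0.19,-0.87,0,0,0,0,105]]]'
python3 - <<'E'
from h import *
im=cams.grab_frame("side");cv2.imwrite("pics/s3.png",cv2.resize(im[150:350,180:480],None,fx=2,fy=2))
W=campose("wrist");im=cams.grab_frame("wrist");cv2.imwrite("pics/w4.png",im)
for a,p,bb in blobs(mask(im,'green'),40):print(a,p,bb,plane(W,p,.08)[:2].round(4),plane(W,(p[0],bb[1]+bb[3]-8),.083)[:2].round(4))
E
```

```text
eef_pos: [0.5318, 0.2397, 0.0351]
force: [0.4, -0.1, 0.5]
width: 0.0465
eef_pos: [0.5313, 0.2393, 0.1161]
eef_pos: [0.516, 0.1677, 0.1571]
eef_pos: [0.4997, 0.0947, 0.1567]
eef_pos: [0.4837, 0.0227, 0.1566]
eef_pos: [0.4677, -0.0493, 0.1566]
t: 19.77
eef_pos: [0.4529, -0.1178, 0.1561]
ee_rot: [3.141, 0.001, 3.141]
force: [-0.3, 0.2, 0.8]
width: 0.0514
gripper_force: 0.0
43 [322.6 218. ] [308 215  29  10] [ 0.4317 -0.1166] [ 0.4305 -0.1166]
876 [323.2 240.9] [306 221  36  41] [ 0.4467 -0.1162] [ 0.4545 -0.1162]
121 [627.6 300.7] [620 290  14  24] [0.4878 0.0844] [0.4901 0.0826]
```

View pics/s3.png

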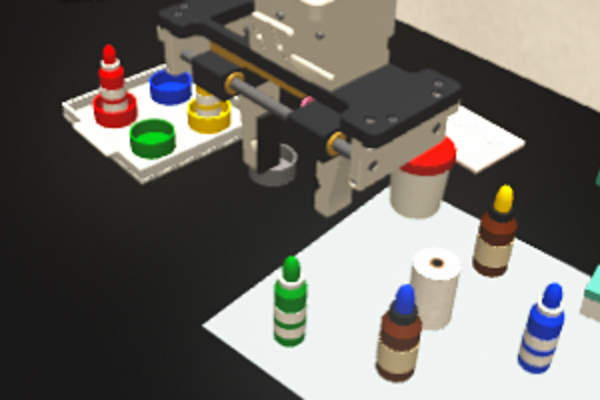

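View pics/w4.png

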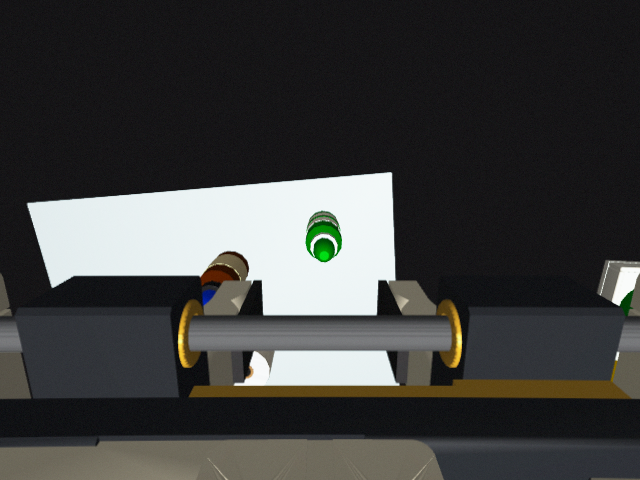

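The side crop shows red upright in its cup (112,90) and yellow upright (210,100). The wrist view has the green teat at (323,253), centred. Gripping green and taking it to its cup.

```bash
python3 -m handwheel '[[[-0.01,0.01,0.4,0,0,0,105],[-0.01,0.01,0.8,0,0,0,105],[-0.01,0.01,1,0,0,0,105]]]' | sed -n 2p
python3 -m handwheel '[[[0,0,0.3,0,0,0,105],[0,0,0.55,0,0,0,105],[0,0,0.55,0,0,0,150],[0,0,0.55,0,0,0,200],[0,0,0.55,0,0,0,255]]]' 15 | sed -n '2p;4p'
python3 -m handwheel '[[[0,0,0,0,0,0,255],[0,0,0,0,0,0,255],[0,0,0,0,0,0,255]]]'
python3 -m handwheel '[[[0,0,-0.3,0,0,0,255],[0,0,-0.6,0,0,0,255],[0,0,-1,0,0,0,255]]]' | sed -n 2p
python3 -m handwheel '[[[0,0,-0.4,0,0,0,255],[0,0,-0.6,0,0,0,255],[-0.1,0.4,-0.6,0,0,0,255],[-0.2,0.8,-0.6,0,0,0,255]]]' | sed -n 2p
python3 -m handwheel '[[[-0.1,0.4,0,0,0,0,255],[-0.2,0.8,0,0,0,0,255]]]' | sed -n 2p
python3 -m handwheel '[[[-0.1,0.4,0,0,0,0,255],[-0.2,0.8,0,0,0,0,255]]]' | sed -n 2p
python3 -m handwheel '[[[-0.1,0.4,0,0,0,0,255],[-0.2,0.8,0,0,0,0,255]]]' | sed -n 2p
python3 -m handwheel '[[[-0.08,0.2,0,0,0,0,255],[-0.14,0.36,0,0,0,0,255],[-0.14,0.36,0,0,0,0,255],[-0.14,0.36,0,0,0,0,255]]]'
```

```text
eef_pos: [0.4529, -0.1163, 0.074]
eef_pos: [0.4542, -0.1167, 0.0323]
force: [-0.3, 0.6, 1.1]
t: 21.25
eef_pos: [0.4543, -0.1169, 0.0321]
ee_rot: [3.141, 0.002, -3.142]
force: [-0.1, 2.8, 6.5]
width: 0.0248
gripper_force: 15.0
eef_pos: [0.4526, -0.1171, 0.1117]
eef_pos: [0.4694, -0.0526, 0.1597]
eef_pos: [0.4853, 0.0119, 0.1594]
eef_pos: [0.5014, 0.0759, 0.1593]
eef_pos: [0.5174, 0.1399, 0.1593]
t: 23.38
eef_pos: [0.5284, 0.1671, 0.1592]
ee_rot: [-3.141, -0.001, 3.141]
force: [0.5, 0.2, -0.7]
width: 0.0244
gripper_force: 14.9
```

```bash
python3 -m handwheel '[[[0,0.01,0.3,0,0,0,255],[0,0.01,0.6,0,0,0,255],[0,0.01,0.9,0,0,0,255]]]'| sed -n 2p
python3 -m handwheel '[[[0,0,0.2,0,0,0,255],[0,0,0.4,0,0,0,255],[0,0,0.56,0,0,0,255],[0,0,0.62,0,0,0,255],[0,0,0.62,0,0,0,255]]]'|sed -n '2p;4p'
python3 -m handwheel '[[[0,0,0.015,0,0,0,255],[0,0,0.015,0,0,0,255],[0,0,0.015,0,0,0,255]]]'|sed -n '2p;4p'
```

```text
eef_pos: [0.5286, 0.1678, 0.087]
eef_pos: [0.5287, 0.1686, 0.0376]
force: [1.1, 0.1, -0.4]
eef_pos: [0.5288, 0.1687, 0.0369]
force: [1.2, -0.7, 0.6]
```

```bash
python3 -m handwheel '[[[0,0,0.015,0,0,0,255],[0,0,0.015,0,0,0,255],[0,0,0.015,0,0,0,255]]]'|sed -n '2p;4p'
```

```text
eef_pos: [0.5292, 0.169, 0.036]
force: [-1.3, 0.3, 5.3]
```

Green is seated. Releasing and moving to the blue vial.

```bash
python3 -m handwheel '[[[0,0,0,0,0,0,220],[0,0,0,0,0,0,150],[0,0,0,0,0,0,115],[0,0,0,0,0,0,115]]]' | sed -n '2p;4,5p'
python3 -m handwheel '[[[0,0,-0.2,0,0,0,115],[0,0,-0.5,0,0,0,115],[0,0,-1,0,0,0,115]]]'| sed -n 2p
python3 -m handwheel '[[[0,0,-0.5,0,0,0,110],[-0.05,-0.4,-0.5,0,0,0,110],[-0.1,-0.9,-0.5,0,0,0,110]]]'| sed -n 2p
python3 -m handwheel '[[[-0.05,-0.45,0,0,0,0,105],[-0.1,-0.9,0,0,0,0,105]]]'| sed -n 2p
python3 -m handwheel '[[[-0.05,-0.45,0,0,0,0,105],[-0.1,-0.9,0,0,0,0,105]]]'| sed -n 2p
python3 -m handwheel '[[[-0.05,-0.45,0,0,0,0,105],[-0.1,-0.9,0,0,0,0,105]]]'| sed -n 2p
python3 -m handwheel '[[[-0.05,-0.45,0,0,0,0,105],[-0.1,-0.9,0,0,0,0,105]]]'| sed -n 2p
python3 -m handwheel '[[[-0.04,-0.45,0,0,0,0,105],[-0.07,-0.91,0,0,0,0,105],[-0.07,-0.91,0,0,0,0,105],[-0.07,-0.91,0,0,0,0,105]]]'
python3 - <<'E'
from h import *
W=campose("wrist");im=cams.grab_frame("wrist");cv2.imwrite("pics/w5.png",im)
for a,p,bb in blobs(mask(im,'blue'),40):print(a,p,bb,plane(W,p,.08)[:2].round(4),plane(W,(p[0],bb[1]+bb[3]-8),.083)[:2].round(4))
E
```

```text
eef_pos: [0.5286, 0.1685, 0.0352]
force: [-0.4, 0.2, 0.2]
width: 0.0463
eef_pos: [0.5281, 0.1681, 0.1162]
eef_pos: [0.5372, 0.0965, 0.1573]
eef_pos: [0.5448, 0.0235, 0.1567]
eef_pos: [0.5528, -0.0486, 0.1567]
eef_pos: [0.5608, -0.1207, 0.1567]
eef_pos: [0.5687, -0.1927, 0.1567]
t: 27.88
eef_pos: [0.5741, -0.2642, 0.156]
ee_rot: [3.142, 0.0, 3.141]
force: [-0.6, 0.6, -0.3]
width: 0.0513
gripper_force: 0.0
620 [437.3 115.4] [423 102  30  27] [ 0.4919 -0.1965] [ 0.4951 -0.1971]
53 [320.7 219.5] [305 216  32  12] [ 0.5538 -0.2645] [ 0.5534 -0.2645]
947 [320.4 241.8] [303 222  36  42] [ 0.5683 -0.2647] [ 0.5769 -0.2647]
```

View pics/w5.png

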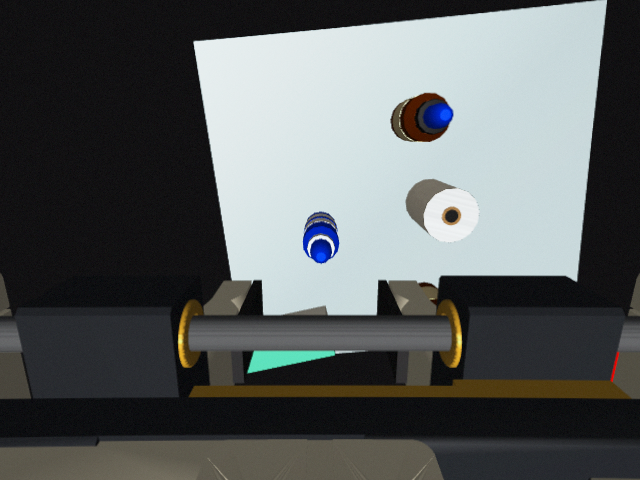

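The white-collared blue vial has its teat at (320,252), centred. The blue-topped stain is well away at (430,117). Gripping blue and carrying it to its cup.

```bash
python3 -m handwheel '[[[-0.01,0,0.4,0,0,0,105],[-0.01,0,0.8,0,0,0,105],[-0.01,0,1,0,0,0,105]]]' | sed -n 2p
python3 -m handwheel '[[[0,0,0.3,0,0,0,105],[0,0,0.55,0,0,0,105],[0,0,0.55,0,0,0,150],[0,0,0.55,0,0,0,200],[0,0,0.55,0,0,0,255]]]' 15 | sed -n '2p;4p'
python3 -m handwheel '[[[0,0,0,0,0,0,255],[0,0,0,0,0,0,255],[0,0,0,0,0,0,255]]]'
python3 -m handwheel '[[[0,0,-0.3,0,0,0,255],[0,0,-0.6,0,0,0,255],[0,0,-1,0,0,0,255]]]' | sed -n 2p
python3 -m handwheel '[[[0,0,-0.4,0,0,0,255],[0,0,-0.6,0,0,0,255],[-0.02,0.4,-0.6,0,0,0,255],[-0.04,0.8,-0.6,0,0,0,255]]]' | sed -n 2p
python3 -m handwheel '[[[-0.03,0.45,0,0,0,0,255],[-0.06,0.9,0,0,0,0,255]]]' | sed -n 2p
python3 -m handwheel '[[[-0.03,0.45,0,0,0,0,255],[-0.06,0.9,0,0,0,0,255]]]' | sed -n 2p
python3 -m handwheel '[[[-0.03,0.45,0,0,0,0,255],[-0.06,0.9,0,0,0,0,255]]]' | sed -n 2p
python3 -m handwheel '[[[-0.03,0.45,0,0,0,0,255],[-0.06,0.9,0,0,0,0,255]]]' | sed -n 2p
python3 -m handwheel '[[[-0.03,0.45,0,0,0,0,255],[-0.06,0.9,0,0,0,0,255]]]' | sed -n 2p
python3 -m handwheel '[[[-0.01,0.4,0,0,0,0,255],[-0.02,0.8,0,0,0,0,255],[-0.02,0.95,0,0,0,0,255],[-0.02,0.95,0,0,0,0,255],[-0.02,0.95,0,0,0,0,255]]]'
```

```text
eef_pos: [0.5744, -0.2631, 0.0742]
eef_pos: [0.5759, -0.2643, 0.0327]
force: [-0.1, 0.1, 0.6]
t: 29.3
eef_pos: [0.5758, -0.2643, 0.0325]
ee_rot: [-3.141, 0.002, -3.142]
force: [0.5, 1.6, 6.8]
width: 0.0246
gripper_force: 15.0
eef_pos: [0.5742, -0.2641, 0.1115]
eef_pos: [0.5777, -0.1997, 0.1588]
eef_pos: [0.5825, -0.1272, 0.1586]
eef_pos: [0.5874, -0.0551, 0.1586]
eef_pos: [0.5922, 0.0169, 0.1586]
eef_pos: [0.597, 0.0888, 0.1586]
eef_pos: [0.6018, 0.1608, 0.1585]
t: 32.05
eef_pos: [0.6037, 0.2348, 0.1591]
ee_rot: [-3.141, -0.001, 3.141]
force: [-0.0, -0.6, -1.0]
width: 0.0244
gripper_force: 15.0
```

```bash
python3 -m handwheel '[[[0.01,0.01,0.3,0,0,0,255],[0.01,0.01,0.6,0,0,0,255],[0.01,0.01,0.9,0,0,0,255]]]'| sed -n 2p
python3 -m handwheel '[[[0,0,0.2,0,0,0,255],[0,0,0.4,0,0,0,255],[0,0,0.56,0,0,0,255],[0,0,0.61,0,0,0,255],[0,0,0.61,0,0,0,255]]]'|sed -n '2p;4p'
python3 -m handwheel '[[[0,0,0.015,0,0,0,255],[0,0,0.015,0,0,0,255],[0,0,0.015,0,0,0,255]]]'|sed -n '2p;4p'
```

```text
eef_pos: [0.6032, 0.2354, 0.087]
eef_pos: [0.6032, 0.2366, 0.0386]
force: [0.3, 0.0, 0.9]
eef_pos: [0.6033, 0.2367, 0.0377]
force: [0.6, 0.5, -0.1]
```

```bash
python3 -m handwheel '[[[0,0,0.01,0,0,0,255],[0,0,0.01,0,0,0,255],[0,0,0.01,0,0,0,255]]]'|sed -n '2p;4p'
```

```text
eef_pos: [0.6031, 0.2366, 0.0366]
force: [0.7, -0.2, 0.2]
```

```bash
python3 -m handwheel '[[[0,0,0.01,0,0,0,255],[0,0,0.01,0,0,0,255],[0,0,0.01,0,0,0,255]]]'|sed -n '2p;4p'
```

```text
eef_pos: [0.6033, 0.2367, 0.0365]
force: [-2.3, -0.4, 5.2]
```

Blue has touched down. Releasing, rising and backing off toward the robot for a clear look.

```bash
python3 -m handwheel '[[[0,0,0,0,0,0,220],[0,0,0,0,0,0,150],[0,0,0,0,0,0,115],[0,0,0,0,0,0,115]]]' | sed -n '2p;4,5p'
python3 -m handwheel '[[[0,0,-0.2,0,0,0,115],[0,0,-0.5,0,0,0,115],[0,0,-1,0,0,0,115]]]'| sed -n 2p
python3 -m handwheel '[[[0,0,-0.5,0,0,0,115],[0,0,-1,0,0,0,115]]]'| sed -n 2p
python3 -m handwheel '[[[0.5,0,0,0,0,0,115],[1,0,0,0,0,0,115]]]'| sed -n 2p
python3 -m handwheel '[[[0.5,0,0,0,0,0,115],[1,0,0,0,0,0,115],[1,0,0,0,0,0,115],[1,0,0,0,0,0,115]]]'
python3 - <<'E'
from h import *
s=cams.grab_frame("side");t=cams.grab_frame("top");w=cams.grab_frame("wrist")
a=cv2.resize(s[140:340,180:480],(600,400));cv2.imwrite("pics/f1.png",a)
cv2.imwrite("pics/f3.png",np.hstack([cv2.resize(t[160:340,130:310],(400,400)),cv2.resize(t[160:340,340:520],(400,400))]))
P=campose("top")
for c in('blue','yellow'):
    for a,p,bb in blobs(mask(t,c)):
        if p[1]>150 and p[0]>350:print(c,a,p)
E
```

```text
eef_pos: [0.603, 0.2365, 0.0356]
force: [0.5, -0.3, -0.0]
width: 0.0462
eef_pos: [0.6025, 0.2362, 0.1164]
eef_pos: [0.6031, 0.2365, 0.1985]
eef_pos: [0.5226, 0.2366, 0.1973]
t: 36.05
eef_pos: [0.4436, 0.237, 0.197]
ee_rot: [3.14, 0.002, -3.141]
force: [1.3, -0.7, 0.2]
width: 0.0484
gripper_force: 0.0
blue 62 [441.2 293.3]
yellow 73 [425.2 200.5]
```

View pics/f1.png

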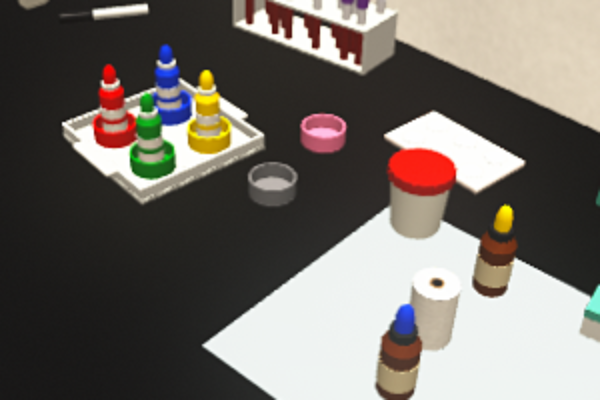

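View pics/f3.png

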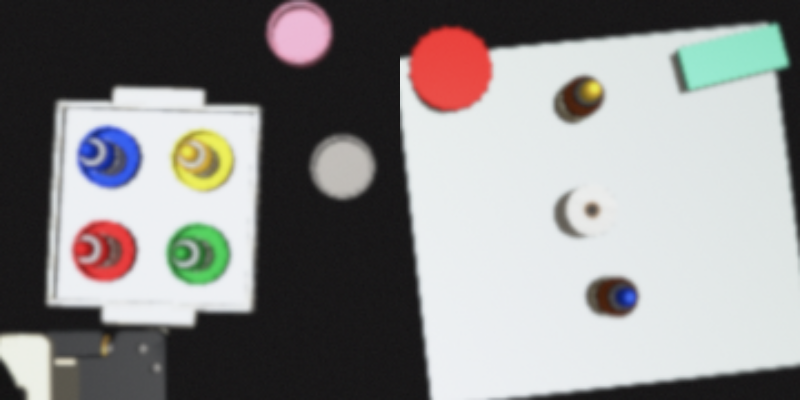

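In both views all four vials stand upright in the cups of their own colour: blue (108,155), yellow (203,160), red (104,250) and green (198,253). The stain teats are at the same pixels as at the start, and the gripper is clear.

```bash
python3 -c "
from station import arm
print(arm.job_done())"
```

```text
the job is handed in; nothing more can be done
None
```

All four vials stand upright in the cups of their own colour, the two stain bottles were not moved, and the job is handed in at about 36 s of the 93 s allowed; the hand-in gave no verdict.

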